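# Height check under the bridge gauge

### The arm

A 6-joint arm with a two-finger parallel gripper is mounted at the origin on a cart in front of the work surface, level with it; the furniture and walls round the work are solid. World frame = base frame: x ahead of the robot, y to its left, z up, the work surface at z = 0. Lengths are in mm, angles in degrees, forces in N, time in s.
With the tool pointing down it reaches from about 300 to 850 mm from the base axis. Payload 4.2 kg.
Tool frame: the origin (TCP) lies at the very end of the fingers, on their centre line; the grasp point (between the pads) lies 19 mm behind it (env.tcp_to_grasp is the distance from the TCP to the grasp point, in mm); z points along the fingers, y is the line along which they close (so a half turn about z gives the same grasp; the last joint's range is limited). The gripper opens to 91 mm and grips with 3 to 60 N. Pads are 32 mm wide; open, the fingers measure 118 mm over their backs; the gripper's body (76 mm by 178 mm) begins 60 mm behind the grasp point.
Start: joints at [62.624, 18.312, 89.639, -0, 72.044, -1.146], TCP at [254.141, 515.806, 213.976] pointing down, gripper open.
Joint ranges: [-177.97, 177.97], [-48.28, 115.42], [12.27, 149.76], [-77.06, 257.06], [2.81, 150.46], [-146.56, 146.56]. Speed limits (degrees/s): [147.25, 147.25, 180, 180, 180, 180].

### API

Orientations are given as [roll, pitch, yaw] about the fixed x, y, z axes, in that order (R = Rz(yaw) Ry(pitch) Rx(roll)).
In Python, from workcell import env gives the robot as it stands.
- The arm moves only by the tool move_arm, never from a script. Its argument "plan" is a list of rows, each a list of 3 entries, a list of its own where there are three numbers: the shift along the world's x, y, z in cm, then the turn about the world's z in degrees, then the closure, from 0 (fully open) to 1 (shut). In form: [[[x, y, z], turn, claw], ...]. A call has 1 to 5 rows; each row shifts and turns the commanded pose from where the row before left it; what a row does not reach is not made up. A row lasts 1/10 s, in which the tool goes at most 50 mm and 8.59 degrees, less where a joint would pass 70% of its speed; a pose out of reach is approached as far as the arm can. A call is refused whole if a number of a shift passes 5 or a number of a turn 8.59, either way. A call with a gripper value outside its range is refused whole. The fingers move at their own pace and stop on an object; "squeeze" is the grip in N (left out, the last holds). Time passes only in rows, so rows that do not move let the fingers close. It gives the time, the measured TCP pose, the force, the opening and the grip force at its end, in the units of the state.
- env.state(): the state, without advancing time (a new reading comes with each control period).
- env.grab_frame(name): name is "scene" or "top" or "wrist"; returns a dict with "frame" (420x560x3 uint8, red, green, blue), "z_map" (420x560 float32, mm along the optical axis (not along the pixel's ray), 0 where there is no reading), "fovy" (degrees; the focal length in pixels is half the picture's height over the tangent of half this angle, whatever the lens; pixels are square), "cx", "cy" (the principal point, pixels), "position" and "orientation" of the camera in the world. Camera axes: x right, y down, z forward; pixel columns grow to the right and rows downward; lengths in mm; the calibration is good to about 2 mm. A picture is of the moment at which its call begins.
- env.job_done(): hands the job in; it is judged then, once.
Trained networks look in a picture, given as the dict that the camera call returned (one of the last four; its "shot" number tells which), for a name from the list of things; names that differ only in an ending like _2 or _b are one class to them, and where a whole thing is asked for, a point or a joint stands for the part that bears it (a point fixed in the world has none). Each returns a list of dicts, best first, with "score" (0 to 1); they miss things now and then, are a little off and sometimes report something else, mostly with a low value. They report only what shows in the picture. A call takes as long as a camera call.
- env.search_frame(picture, label): "point" ([column, row] in pixels, amid what is visible of it).
- env.landmark_of(picture, label): "point" ([column, row] in pixels: a listed point, or the origin of a listed thing).
The state is a dict: "time_s": time; "qpos": joint angles; "qvel": joint speeds; "effort": joint torques, N m; "ee_pos": TCP position; "ee_rot": TCP orientation; "force": force on the tool from outside, world axes, zero at the start; "torque": the same for the moment, N m; "gripper_width": finger opening in mm; "gripper_force": force on a finger pad.
Only numpy, scipy, OpenCV 4.12 (cv2) and the standard library are available. Lean on these libraries where they do the work, as an engineer would, in place of code of your own. Each camera call takes 0.05 s, during which the arm holds its last target. There are 200 camera calls.

### The job

One of the two pine blocks beside the bridge gauge is slightly too tall to pass under its bar. Find the one that clears: set it flat on the gauge's bed in front of the bar, slide it lengthwise under the bar, press it firmly (about 10 N) against the end stop and leave it lying there against the stop. Never push on the bar or the stop with more than 25 N; leave the too-tall block standing flat on the bench, off the gauge, and do not disturb the other things.

Things in the scene. Friction and masses are not known exactly. Their poses are not given: they have to be found in the camera images.
- gauge: height gauge fixed on the bench: a plywood bed 232 x 110 mm and 12 mm thick. Origin on the bench plane straight below the middle of the bridge bar; its x is the sliding direction (towards the end stop), z up. The bed reaches from x = -157 (entry edge) to +75 mm and y = -55 to +55; its top is at z = 12 mm
- bridge: steel bridge of the gauge: a bar across y, 16 mm along x and 76 mm long, its underside 40 mm and its top 52 mm above the bed (screw heads to 56 mm), on two posts 20 x 14 mm that leave 48 mm between them. Origin on the bed's top at the middle of the bar; axes as the gauge
- end_stop: steel end stop, 14 x 60 mm and 22 mm high (screw heads to 25 mm), rigidly fixed on the bed beyond the bar. Origin on the bed's top at the middle of the face which looks at the bar, 52 mm past the bar's middle; axes as the gauge. A block home against it sticks out 60 mm on the entry side of the bar
- block_a: pine block, 120 mm along its x, 40 mm along y, dark dowel plug near each end of its top, about 0.18 kg; origin at the centre of its underside, z up. One block is 38 mm high and clears the bar, the other is 43 mm and does not; which is which is not told. Else alike; either end may lead. Stands on the bench left or right of the gauge, its x roughly along world x
- block_b: pine block, 120 mm along its x, 40 mm along y, dark dowel plug near each end of its top, about 0.18 kg; origin at the centre of its underside, z up. One block is 38 mm high and clears the bar, the other is 43 mm and does not; which is which is not told. Else alike; either end may lead. Stands on the bench left or right of the gauge, its x roughly along world x
- tape_measure: loose tape measure 36 x 79 x 62 mm, bystander; origin under its centre
- masking_tape: loose roll of masking tape, 105 mm across and 24 mm high, bystander; origin under its centre
- screwdriver_red: loose screwdriver with a red handle, 27 x 187 x 27 mm, bystander; origin under its centre
- pencil: loose pencil 173 mm long, bystander; origin under its centre

How it is judged:
By the outcome, as a careful person would: the job done as asked, in the order asked, and still so for the second after the job is handed in, with the robot touching nothing.
It also fails if it takes over 72 s, if anything falls off the work surface, if the arm or the gripper's body presses on something with over 40 N, if the wrist force passes 120 N, or if a joint passes its speed limit or range.

## Working session

There is one attempt and no reset: what is moved stays moved. The work goes in short steps, Python scripts to look and compute and a tool call to move; the robot and the scene stay as the last step left them, time stands still between calls to the robot, and variables do not carry over. Pictures are saved under pics/ and viewed, at most 10 in all, crops included, and the job is handed in when it is done.

Besides the shell and the picture viewer there is one more tool, called by a JSON object that holds its "api" and its "payload". move_arm: Moves the arm, as the interface text tells. Its arguments: {"type":"object","properties":{"plan":{"type":"array","items":{"type":"array"}},"squeeze":{"type":"number"}},"required":["plan"]}

```bash
mkdir -p pics; ls; cat > h.py <<'E'
from workcell import env
import numpy as np, cv2
from scipy.spatial.transform import Rotation as R
def rot(p):
    o=np.array(p["orientation"],float)
    if o.shape==(3,3): return o
    if o.size==4: return R.from_quat(o).as_matrix()
    return R.from_euler('xyz',o,degrees=True).as_matrix()
def cloud(p):
    h,w=p["z_map"].shape; f=h/2/np.tan(np.radians(p["fovy"]/2))
    v,u=np.mgrid[:h,:w]; z=p["z_map"].astype(float)
    c=np.stack([(u-p["cx"])/f*z,(v-p["cy"])/f*z,z],-1)
    P=c@rot(p).T+np.array(p["position"]); P[z==0]=np.nan
    return P
def save(p,n): cv2.imwrite(f"pics/{n}.png",p["frame"][:,:,::-1])
E
python3 - <<'E'
from h import *
t=env.grab_frame("top"); s=env.grab_frame("scene")
save(t,"top0"); save(s,"scene0")
print({k:t[k] for k in t if k not in("frame","z_map")})
for p,n in((t,"t"),(s,"s")):
    P=cloud(p)
    for l in["block_a","gauge","bridge","end_stop","tape_measure","masking_tape","screwdriver_red","pencil"]:
        for d in env.search_frame(p,l)[:3]:
            c,r=map(int,d["point"]); print(n,l,round(d["score"],2),c,r,P[r,c].round(1))
print(env.state())
E
```

```text
pics
{'fovy': 47.60880632220923, 'cx': 289.1105948937083, 'cy': 207.28291269465515, 'position': array([ 308.06425358,  -16.91958027, 1197.38998366]), 'orientation': array([-1.70082210e+02,  8.22731772e-02, -8.94355080e+01]), 'shot': 1}
t block_a 0.97 407 220 [ 481.7 -303.5   38.2]
t block_a 0.8 158 223 [467.6 307.   44.2]
t gauge 0.73 266 206 [517.9  45.3  12.8]
t gauge 0.68 258 184 [562.8  63.   65.5]
t bridge 0.84 262 184 [562.3  53.1  68.1]
t end_stop 0.65 260 166 [615.3  60.9  37.9]
t tape_measure 0.73 191 161 [619.5 229.1  63.9]
t masking_tape 0.73 377 174 [ 606.1 -238.8    3.4]
t masking_tape 0.42 158 224 [465.5 307.8  41.1]
t screwdriver_red 0.75 223 268 [360.6 146.7  27. ]
t screwdriver_red 0.33 382 150 [ 665.2 -249.8   20.3]
s block_a 0.79 348 295 [ 489.  -322.8   36.6]
s block_a 0.76 222 150 [456.4 295.4  36.4]
s gauge 0.76 279 197 [518.7  57.   14.4]
s bridge 0.78 294 184 [553.2  35.6  66. ]
s end_stop 0.63 307 182 [610.4  58.4  29.4]
s tape_measure 0.73 280 145 [614.9 223.   45.2]
s masking_tape 0.84 377 250 [ 653.6 -222.    -2.3]
s screwdriver_red 0.65 209 192 [353.1 161.5  22.7]
s pencil 0.66 256 266 [ 352.8 -121.9    5.4]
s pencil 0.6 281 196 [529.7  65.    6.3]
{'time_s': 0.9, 'qpos': array([ 6.26249284e+01,  1.83115507e+01,  8.96389113e+01, -1.09098112e-03,
        7.20456748e+01, -1.14683081e+00]), 'qvel': array([-0.09154916, -0.03710146, -0.01182939, -0.04403533,  0.06337738,
        0.08566455]), 'effort': array([-6.45205782e-04, -4.12338531e+01, -2.32229680e+01,  7.26939412e-02,
        3.73970729e-02,  1.59526088e-06]), 'ee_pos': array([254.13628782, 515.79804824, 213.98003188]), 'ee_rot': array([1.79996158e+02, 1.11498758e-03, 1.53772095e+02]), 'force': array([-0.22410701,  0.36766789,  0.34679518]), 'torque': array([0.02800501, 0.05462333, 0.00739186]), 'gripper_force': 0.0, 'gripper_width': 90.90550424290942}
```

```bash
cat >> h.py <<'E'
def rect(P,x0,x1,y0,y1,z0,z1):
    m=(P[...,0]>x0)&(P[...,0]<x1)&(P[...,1]>y0)&(P[...,1]<y1)&(P[...,2]>z0)&(P[...,2]<z1)
    pts=P[m]; r=cv2.minAreaRect(pts[:,:2].astype(np.float32))
    return np.round(r[0],1),np.round(r[1],1),round(r[2],2),len(pts),np.median(pts[:,2]).round(2),pts[:,2].std().round(2)
E
python3 - <<'E'
from h import *
for n in("top","top","scene"):
    p=env.grab_frame(n);P=cloud(p); print(n)
    print(" R",rect(P,390,580,-360,-250,30,60)); print(" L",rect(P,380,560,250,370,30,60))
    for y in(-303,307):
        m=(abs(P[...,0]-475)<120)&(abs(P[...,1]-y)<80)&(abs(P[...,2])<12); print(" bench",np.median(P[m][:,2]))
    print(" bed",rect(P,380,680,-40,130,8,20)); print(" bar",rect(P,530,600,-10,120,55,75)); print(" stop",rect(P,590,660,-10,120,28,42))
E
```

```text
top
 R (array([ 490.8, -318. ]), array([ 41.4, 121.1]), 83.57, 807, np.float64(37.27), np.float64(2.26))
 L (array([484.7, 316. ]), array([165.4,  80.4]), 10.3, 865, np.float64(41.96), np.float64(3.27))
 bench -0.5264351138816892
 bench -0.6227456821901569
 bed (array([520.4,  39.4]), array([232.1, 124.8]), 8.35, 3217, np.float64(11.65), np.float64(2.07))
 bar (array([559.6,  52.9]), array([18.2, 75.8]), 9.89, 224, np.float64(63.14), np.float64(2.93))
 stop (array([617.5,  61.2]), array([16. , 59.4]), 9.8, 136, np.float64(33.84), np.float64(2.22))
top
 R (array([ 490.7, -317.8]), array([ 42. , 120.6]), 82.51, 812, np.float64(37.24), np.float64(2.35))
 L (array([484.9, 316.1]), array([164.6,  80.2]), 10.28, 856, np.float64(42.15), np.float64(3.12))
 bench -0.4784575870636445
 bench -0.7428038250088775
 bed (array([543.4,  50.3]), array([281. , 109.9]), 8.25, 3185, np.float64(11.57), np.float64(2.05))
 bar (array([559.6,  52.7]), array([17.3, 75.7]), 8.98, 220, np.float64(63.52), np.float64(3.0))
 stop (array([617.9,  61.2]), array([15. , 59.7]), 8.42, 135, np.float64(33.56), np.float64(2.57))
scene
 R (array([ 487.9, -315.7]), array([ 45.1, 120.8]), 82.4, 811, np.float64(37.5), np.float64(2.4))
 L (array([483.2, 318. ]), array([165.8,  82.7]), 8.01, 475, np.float64(41.52), np.float64(4.32))
 bench -0.09685697282543515
 bench -0.3698061629603444
 bed (array([538.2,  47.5]), array([154. , 293.4]), 86.05, 1998, np.float64(11.84), np.float64(2.31))
 bar (array([556.2,  53.2]), array([20.3, 76.1]), 7.58, 154, np.float64(63.29), np.float64(3.75))
 stop (array([615.4,  62.1]), array([18. , 60.5]), 6.86, 88, np.float64(33.55), np.float64(2.48))
```

View pics/top0.png

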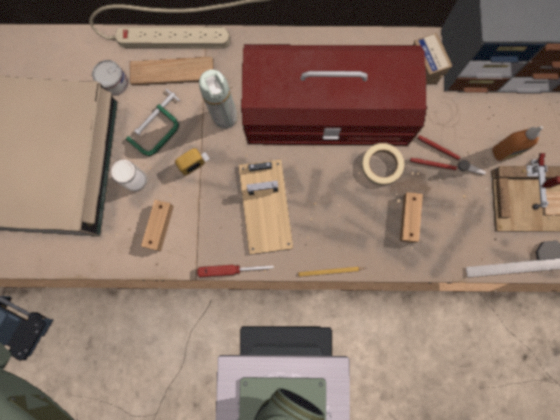

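View pics/scene0.png

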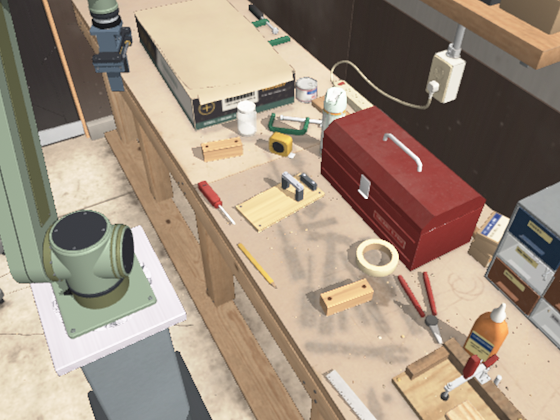

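Top view: the right block (412,217) measures about 38 mm and the left one (157,226) about 42.5 mm. The bridge is at (262,186) and the gauge is yawed about +8°. So the right block is the one that clears, and I'm moving above it now.

{"api": "move_arm", "payload": {"plan": [[[1.1,-4.6,0],1.1,0],[[1.1,-4.6,0],1.1,0],[[1.1,-4.6,0],1.1,0],[[1.1,-4.6,0],1.1,0],[[1.1,-4.6,0],1.1,0]]}}

```text
time_s: 1.55
ee_pos: [309.2, 284.1, 214.1]
ee_rot: [180.0, 0.0, 159.4]
force: [0.6, -0.1, -0.1]
gripper_width: 91.1
gripper_force: 0.0
```

{"api": "move_arm", "payload": {"plan": [[[1.1,-4.6,0],1.1,0],[[1.1,-4.6,0],1.1,0],[[1.1,-4.6,0],1.1,0],[[1.1,-4.6,0],1.1,0],[[1.1,-4.6,0],1.1,0]]}}

```text
time_s: 2.05
ee_pos: [364.3, 54.0, 214.4]
ee_rot: [180.0, 0.1, 164.8]
force: [1.1, 1.4, -0.0]
gripper_width: 91.2
gripper_force: 0.0
```

```bash
python3 - <<'E'
from h import *
s=env.state(); print(s["time_s"],s["ee_pos"],s["ee_rot"])
p=env.grab_frame("wrist");save(p,"w0");print(p["position"],p["orientation"]);P=cloud(p)
for a in((530,600,0,110,55,75),(590,650,10,120,28,42),(380,680,-40,140,8,20)):
    try: print(rect(P,*a))
    except Exception as e: print("none")
E
```

```text
2.05 [364.27030253  54.01030888 214.37312177] [1.79959137e+02 7.70366718e-02 1.64830336e+02]
[283.85796523  75.09996558 385.10356667] [ 1.63066765e+02 -5.79906337e-02  7.48282726e+01]
(array([559.7,  54.8]), array([18. , 75.6]), 8.71, 876, np.float64(63.83), np.float64(3.14))
(array([608.5,  83.4]), array([ 1.9, 16.9]), 6.45, 27, np.float64(30.07), np.float64(1.75))
(array([519.4,  48.7]), array([232.8, 110.2]), 8.17, 8002, np.float64(12.2), np.float64(1.02))
```

{"api": "move_arm", "payload": {"plan": [[[1.1,-4.6,0],1.1,0],[[1.1,-4.6,0],1.1,0],[[1.1,-4.6,0],1.1,0],[[1.1,-4.6,0],1.1,0],[[1.1,-4.6,0],1.1,0]]}}

```text
time_s: 2.6
ee_pos: [419.4, -176.0, 214.2]
ee_rot: [180.0, 0.1, 170.3]
force: [0.5, -0.2, 0.5]
gripper_width: 91.2
gripper_force: 0.0
```

{"api": "move_arm", "payload": {"plan": [[[1.0,-4.6,0],1.1,0],[[1.0,-4.6,0],1.1,0],[[1.0,-4.6,0],1.1,0],[[0,0,0],0,0],[[0,0,0],0,0]]}}

```text
time_s: 3.1
ee_pos: [449.0, -312.4, 213.3]
ee_rot: [179.9, -0.1, 173.5]
force: [-0.0, -0.1, 0.3]
gripper_width: 91.2
gripper_force: 0.0
```

```bash
python3 - <<'E'
from h import *
s=env.state(); print(s["time_s"],s["ee_pos"],s["ee_rot"],s["force"])
for i in range(2):
    p=env.grab_frame("wrist");P=cloud(p)
    print(rect(P,390,580,-370,-260,28,50))
    m=(abs(P[...,0]-490)<100)&(abs(P[...,1]+318)<60)&(abs(P[...,2])<8);print(np.median(P[m][:,2]))
save(p,"w1")
E
```

```text
3.1 [ 449.00964539 -312.43942315  213.34858059] [ 1.79926856e+02 -6.59451070e-02  1.73459314e+02] [-0.04768633 -0.10874756  0.25056208]
(array([ 490.3, -316.2]), array([ 40. , 119.6]), 83.23, 3374, np.float64(38.18), np.float64(1.14))
0.22734856164913708
(array([ 490.2, -316.1]), array([ 40.1, 119.5]), 83.37, 3358, np.float64(38.16), np.float64(0.92))
0.22728570286949434
```

View pics/w1.png

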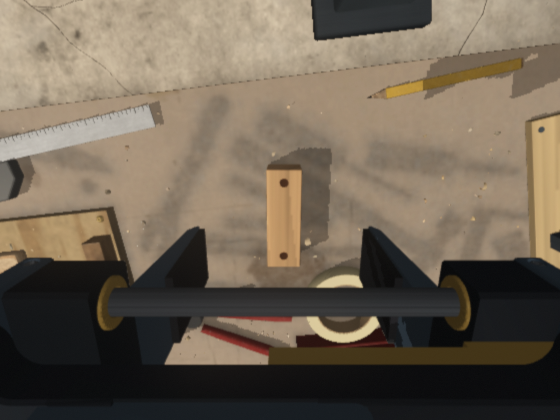

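The wrist view shows a block with two dowels at about (284,217), clear between the fingers. Its top is at 38.2 mm, so it's the one that passes. Descending to grasp.

{"api": "move_arm", "payload": {"plan": [[[0.15,0.1,-4.9],-0.1,0],[[0,0,-4.9],0,0],[[0,0,-4.9],0,0],[[0,0,-4.0],0,0],[[0,0,-2.0],0,0]]}}

```text
time_s: 3.7
ee_pos: [448.7, -308.0, 4.2]
ee_rot: [179.8, -0.3, 173.6]
force: [0.4, 0.1, 0.8]
gripper_width: 91.4
gripper_force: 0.0
```

{"api": "move_arm", "payload": {"plan": [[[0,0,0],0,0.3],[[0,0,0],0,0.5],[[0,0,0],0,0.7],[[0,0,0],0,0.8],[[0,0,0],0,0.8]], "squeeze": 30}}

```text
time_s: 4.2
ee_pos: [451.3, -311.5, 8.3]
ee_rot: [-179.9, 0.1, 173.5]
force: [0.4, -0.1, -0.1]
gripper_width: 54.2
gripper_force: 0.0
```

{"api": "move_arm", "payload": {"plan": [[[0,0,0],0,0.8],[[0,0,0],0,0.8],[[0,0,0],0,0.8],[[0,0,0],0,0.8],[[0,0,0],0,0.8]]}}

```text
time_s: 4.7
ee_pos: [450.8, -311.3, 7.4]
ee_rot: [-180.0, 0.0, 173.5]
force: [-1.0, 0.2, 5.4]
gripper_width: 39.8
gripper_force: 30.0
```

{"api": "move_arm", "payload": {"plan": [[[0,0,0.5],0,0.8],[[0,0,1.5],0,0.8],[[0,0,2.5],0,0.8],[[0,0,2.5],0,0.8],[[0,0,1.0],0,0.8]]}}

```text
time_s: 5.2
ee_pos: [451.5, -311.8, 88.8]
ee_rot: [-179.9, 0.2, 173.5]
force: [0.5, -0.6, -2.1]
gripper_width: 40.0
gripper_force: 30.0
```

{"api": "move_arm", "payload": {"plan": [[[-0.1,1.5,0],1,0.8],[[-0.1,3,0],1.5,0.8],[[-0.1,3.5,0],1.5,0.8],[[-0.1,3.5,0],1.5,0.8],[[-0.1,3.5,0],1.5,0.8]]}}

```text
time_s: 5.7
ee_pos: [443.7, -158.5, 85.3]
ee_rot: [179.9, -0.2, -179.5]
force: [0.8, -0.0, -1.9]
gripper_width: 39.9
gripper_force: 30.0
```

{"api": "move_arm", "payload": {"plan": [[[-0.1,3.5,0],1.5,0.8],[[-0.1,3.5,0],1.5,0.8],[[-0.1,3.5,0],1.5,0.8],[[-0.1,3.5,0],1.5,0.8],[[-0.1,3,0],1.5,0.8]]}}

```text
time_s: 6.2
ee_pos: [438.3, 11.1, 85.5]
ee_rot: [179.9, -0.2, -171.9]
force: [-0.1, -0.8, -1.1]
gripper_width: 40.3
gripper_force: 30.0
```

{"api": "move_arm", "payload": {"plan": [[[-0.1,1.8,0],0.3,0.8],[[0,0.5,0],0,0.8],[[0,0,-1],0,0.8],[[0,0,-1],0,0.8],[[0,0,0],0,0.8]]}}

```text
time_s: 6.7
ee_pos: [437.9, 31.0, 65.0]
ee_rot: [180.0, -0.3, -171.8]
force: [0.3, -0.4, -0.5]
gripper_width: 40.1
gripper_force: 30.0
```

```bash
python3 - <<'E'
from h import *
s=env.state(); print(s["time_s"],s["ee_pos"],s["ee_rot"],s["force"],s["gripper_width"])
for n in ("wrist","wrist","top"):
    p=env.grab_frame(n);P=cloud(p)
    print(n,rect(P,380,560,-10,80,78,100))
    print(rect(P,530,600,-10,120,58,72),rect(P,590,650,10,120,30,40))
    if n=="wrist": save(p,"w2")
E
```

```text
6.7 [437.89292682  30.98631644  64.99139187] [ 179.97643453   -0.26456885 -171.79635405] [ 0.29868689 -0.4098698  -0.49845348] 40.12833336845355
wrist (array([447.9,  32.3]), array([61.7, 61.8]), 8.8, 7633, np.float64(95.5), np.float64(4.21))
(array([0., 0.]), array([0., 0.]), 0.0, 0, np.float64(nan), np.float64(nan)) (array([0., 0.]), array([0., 0.]), 0.0, 0, np.float64(nan), np.float64(nan))
wrist (array([448.5,  31.9]), array([61.8, 61.4]), 7.71, 7614, np.float64(96.22), np.float64(4.36))
(array([0., 0.]), array([0., 0.]), 0.0, 0, np.float64(nan), np.float64(nan)) (array([0., 0.]), array([0., 0.]), 0.0, 0, np.float64(nan), np.float64(nan))
top (array([418.2,  50.9]), array([0., 0.]), 0.0, 1, np.float64(96.32), np.float64(0.0))
(array([559.5,  52.5]), array([17.5, 75.4]), 8.47, 183, np.float64(63.62), np.float64(2.58)) (array([617.9,  61.3]), array([14.6, 59.7]), 8.64, 123, np.float64(33.85), np.float64(2.28))
  return _methods._mean(a, axis=axis, dtype=dtype,
  ret = ret.dtype.type(ret / rcount)
  ret = _var(a, axis=axis, dtype=dtype, out=out, ddof=ddof,
  arrmean = um.true_divide(arrmean, div, out=arrmean,
  ret = ret.dtype.type(ret / rcount)
```

View pics/w2.png

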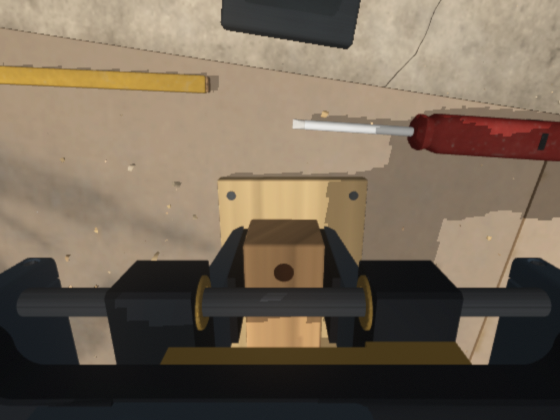

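The wrist view shows the block (284,240) held over the bed near the entry edge, in line with it. A small correction, then lowering onto the bed.

{"api": "move_arm", "payload": {"plan": [[[0.1,0.6,-0.5],0.1,0.8],[[0,0,-2],0,0.8],[[0,0,-1.5],0,0.8],[[0,0,-0.2],0,0.8],[[0,0,0],0,0.8]]}}

```text
time_s: 7.35
ee_pos: [440.7, 37.9, 24.9]
ee_rot: [180.0, -0.0, -171.6]
force: [0.7, 0.1, -1.4]
gripper_width: 39.6
gripper_force: 30.0
```

```bash
python3 - <<'E'
from h import *
s=env.state(); print(s["time_s"],s["ee_pos"],s["ee_rot"],s["force"])
for n in ("top","scene","top"):
    p=env.grab_frame(n);P=cloud(p)
    print(n,rect(P,490,545,-10,80,43,60))
E
```

```text
7.35 [440.67209029  37.91120178  24.86159778] [ 1.79988948e+02 -2.58032129e-02 -1.71635172e+02] [ 0.73122496  0.14934023 -1.40325975]
top (array([0., 0.]), array([0., 0.]), 0.0, 0, np.float64(nan), np.float64(nan))
scene (array([532.7,  55.4]), array([49.7, 20. ]), 83.72, 24, np.float64(52.86), np.float64(4.04))
top (array([545. ,  75.5]), array([0., 0.]), 0.0, 1, np.float64(54.93), np.float64(0.0))
  return _methods._mean(a, axis=axis, dtype=dtype,
  ret = ret.dtype.type(ret / rcount)
  ret = _var(a, axis=axis, dtype=dtype, out=out, ddof=ddof,
  arrmean = um.true_divide(arrmean, div, out=arrmean,
  ret = ret.dtype.type(ret / rcount)
```

{"api": "move_arm", "payload": {"plan": [[[0,0,0],0,0.8],[[0,0,-0.1],0,0.8],[[0,0,-0.1],0,0.8],[[0,0,-0.1],0,0.8],[[0,0,0],0,0.8]]}}

```text
time_s: 8.0
ee_pos: [440.5, 37.8, 21.8]
ee_rot: [180.0, -0.0, -171.6]
force: [-0.4, -0.1, -0.4]
gripper_width: 39.9
gripper_force: 30.0
```

{"api": "move_arm", "payload": {"plan": [[[0,0,-0.1],0,0.8],[[0,0,-0.1],0,0.8],[[0,0,-0.1],0,0.8],[[0,0,0],0,0.8],[[0,0,0],0,0.8]]}}

```text
time_s: 8.5
ee_pos: [440.6, 37.8, 19.4]
ee_rot: [180.0, 0.0, -171.6]
force: [-2.4, -0.7, 5.5]
gripper_width: 40.0
gripper_force: 30.0
```

{"api": "move_arm", "payload": {"plan": [[[0,0,0],0,0.5],[[0,0,0],0,0.2],[[0,0,0],0,0.2],[[0,0,0],0,0.2],[[0,0,0],0,0.2]]}}

```text
time_s: 9.0
ee_pos: [440.7, 37.8, 18.9]
ee_rot: [180.0, -0.0, -171.6]
force: [0.6, -0.2, 0.9]
gripper_width: 72.3
gripper_force: 0.0
```

{"api": "move_arm", "payload": {"plan": [[[0,0,2],0,0.2],[[0,0,4.5],0,0.2],[[0,0,5],0,0.2],[[0,0,5],0,0.2],[[0,0,2.5],0,0.2]]}}

```text
time_s: 9.5
ee_pos: [442.3, 37.9, 213.3]
ee_rot: [-180.0, 0.4, -171.6]
force: [0.1, -0.3, -0.3]
gripper_width: 73.1
gripper_force: 0.0
```

```bash
cat >> h.py <<'E'
def g(c):
    d=np.array(c)-[559.8,54.6]; t=np.radians(8.3); return np.round([d[0]*np.cos(t)+d[1]*np.sin(t),-d[0]*np.sin(t)+d[1]*np.cos(t)],1)
E
python3 -W ignore - <<'E'
from h import *
s=env.state(); print(s["time_s"],s["ee_pos"],s["ee_rot"],s["gripper_width"])
for i in range(2):
    p=env.grab_frame("wrist");P=cloud(p)
    b=rect(P,400,545,-20,90,44,57); print("block",b,g(b[0]))
    b=rect(P,530,600,-10,120,58,73); print("bar",b,g(b[0]))
    b=rect(P,380,680,-40,140,8,16); print("bed",b,g(b[0]))
save(p,"w3")
E
```

```text
9.5 [442.33218361  37.91843205 213.34101797] [-179.97014144    0.41157932 -171.62786649] 73.1341696866029
block (array([484.2,  52.1]), array([130.9,  56. ]), 8.81, 3584, np.float64(50.18), np.float64(0.78)) [-75.2   8.4]
bar (array([554.2,  54.2]), array([ 6.1, 75.2]), 8.4, 439, np.float64(63.58), np.float64(2.11)) [-5.6  0.4]
bed (array([496.6,  45.8]), array([186.3, 110.2]), 8.29, 7621, np.float64(12.22), np.float64(0.82)) [-63.8   0.4]
block (array([484.2,  52.1]), array([130.8,  56.1]), 8.49, 3572, np.float64(50.18), np.float64(0.82)) [-75.2   8.4]
bar (array([556.3,  54.3]), array([10.3, 76. ]), 8.31, 642, np.float64(63.96), np.float64(2.21)) [-3.5  0.2]
bed (array([499.6,  46.1]), array([191.6, 110.3]), 8.27, 7560, np.float64(12.21), np.float64(0.77)) [-60.8   0.3]
```

View pics/w3.png

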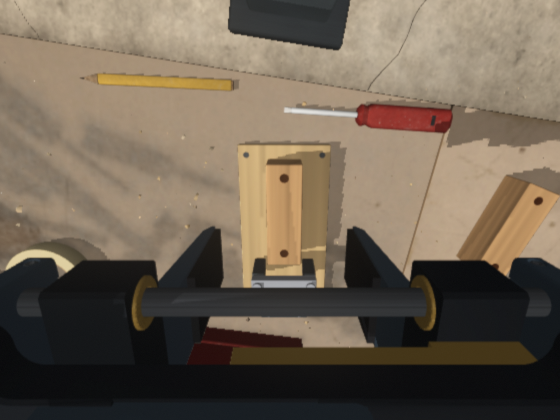

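The block (284,212) lies flat on the bed between the edges, with its front just short of the bar (284,272). Measuring its pose without the bar's pixels.

```bash
python3 -W ignore - <<'E'
from h import *
for i in range(2):
    p=env.grab_frame("wrist");P=cloud(p)
    b=rect(P,400,526,-20,90,44,57); print("block",b,g(b[0]))
E
```

```text
block (array([474.4,  42.6]), array([108.4,  40. ]), 8.35, 3245, np.float64(50.22), np.float64(0.78)) [-86.2   0.5]
block (array([474.4,  42.6]), array([108.5,  40. ]), 8.32, 3292, np.float64(50.17), np.float64(0.82)) [-86.2   0.5]
```

{"api": "move_arm", "payload": {"plan": [[[0,0,-4],0,0.2],[[0,0,-5],0,0.2],[[0,0,-5],0,0.2],[[0,0,-3.5],0,0.2],[[0,0,-1.2],0,0.2]]}}

```text
time_s: 10.2
ee_pos: [435.6, 37.5, 16.9]
ee_rot: [179.9, -0.7, -171.6]
force: [-0.9, -0.9, 0.2]
gripper_width: 72.8
gripper_force: 0.0
```

{"api": "move_arm", "payload": {"plan": [[[0,0,0],0,0.3],[[0,0,0],0,0.4],[[0,0,0],0,0.5],[[0,0,0],0,0.8],[[0,0,0],0,0.8]]}}

```text
time_s: 10.7
ee_pos: [441.2, 37.9, 22.8]
ee_rot: [-180.0, 0.1, -171.6]
force: [-0.1, -0.8, 1.6]
gripper_width: 39.7
gripper_force: 30.0
```

{"api": "move_arm", "payload": {"plan": [[[0,0,0],0,0.8],[[0,0,0],0,0.8],[[0,0,0],0,0.8],[[0,0,0],0,0.8],[[0,0,0],0,0.8]]}}

```text
time_s: 11.2
ee_pos: [441.2, 37.9, 22.8]
ee_rot: [-180.0, 0.1, -171.6]
force: [-0.7, -0.9, 6.7]
gripper_width: 39.9
gripper_force: 30.0
```

{"api": "move_arm", "payload": {"plan": [[[0.4,0.06,0],0,0.8],[[0.6,0.09,0],0,0.8],[[0.6,0.09,0],0,0.8],[[0.6,0.09,0],0,0.8],[[0.4,0.05,0],0,0.8]]}}

```text
time_s: 11.7
ee_pos: [460.8, 41.0, 22.4]
ee_rot: [180.0, -0.7, -171.6]
force: [-15.0, -1.4, 20.3]
gripper_width: 40.0
gripper_force: 30.0
```

{"api": "move_arm", "payload": {"plan": [[[0,0,0],0,0.8],[[0,0,0],0,0.8]]}}

```text
time_s: 11.9
ee_pos: [461.9, 41.1, 22.4]
ee_rot: [180.0, -0.6, -171.6]
force: [-10.1, -1.2, 16.4]
gripper_width: 39.7
gripper_force: 30.0
```

```bash
python3 -W ignore - <<'E'
from h import *
s=env.state(); print(s["time_s"],s["ee_pos"],s["ee_rot"],s["force"],s["torque"])
p=env.grab_frame("scene");cv2.imwrite("pics/s3.png",cv2.resize(p["frame"][110:260,190:390,::-1],None,fx=4,fy=4,interpolation=cv2.INTER_CUBIC))
E
```

```text
11.9 [461.86013672  41.12388534  22.44122481] [ 179.96937479   -0.56124474 -171.61201095] [-10.11277565  -1.23252869  16.36582015] [-0.26300988  2.13798037 -0.06159613]
```

View pics/s3.png

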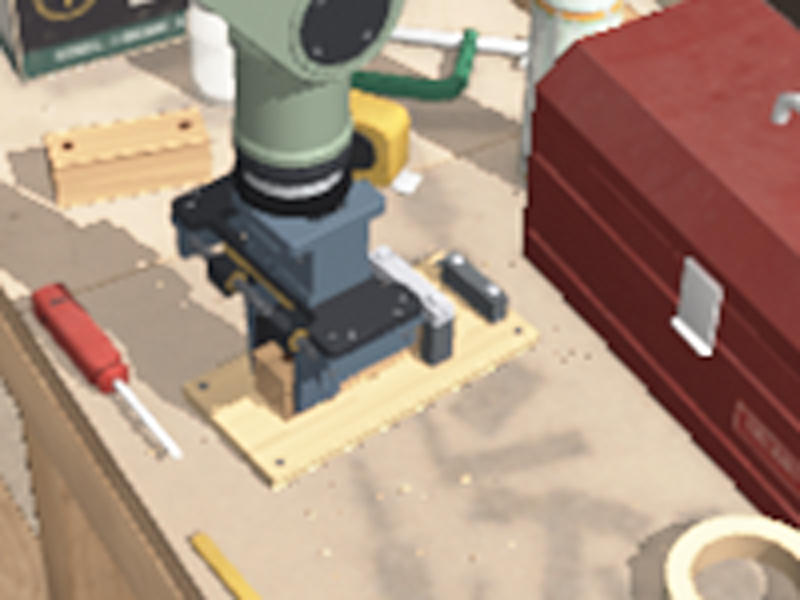

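The scene crop shows the block held at (285,375) with its front entering under the bar (410,290), and the gripper body well above the bar. The vertical load is drag-induced, so I'll relieve it slightly and slide slower.

{"api": "move_arm", "payload": {"plan": [[[0,0,0.1],0,0.8],[[0.3,0.045,0],0,0.8],[[0.3,0.045,0],0,0.8],[[0.3,0.045,0],0,0.8],[[0.3,0.045,0],0,0.8]]}}

```text
time_s: 12.45
ee_pos: [479.2, 43.5, 22.8]
ee_rot: [180.0, 0.0, -171.6]
force: [-0.6, -0.4, -2.1]
gripper_width: 39.7
gripper_force: 30.0
```

{"api": "move_arm", "payload": {"plan": [[[0.3,0.045,-0.03],0,0.8],[[0.4,0.055,0],0,0.8],[[0.4,0.06,0],0,0.8],[[0.4,0.06,0],0,0.8],[[0.3,0.045,0],0,0.8]]}}

```text
time_s: 12.95
ee_pos: [497.4, 46.1, 22.7]
ee_rot: [180.0, 0.1, -171.6]
force: [-0.4, -0.5, 0.5]
gripper_width: 40.1
gripper_force: 30.0
```

{"api": "move_arm", "payload": {"plan": [[[0.3,0.045,0],0,0.8],[[0.3,0.045,0],0,0.8],[[0.3,0.045,0],0,0.8],[[0.2,0.03,0],0,0.8],[[0.1,0.015,0],0,0.8]]}}

```text
time_s: 13.45
ee_pos: [509.1, 47.9, 22.7]
ee_rot: [180.0, 0.0, -171.6]
force: [-2.4, -0.1, 2.1]
gripper_width: 40.2
gripper_force: 30.0
```

{"api": "move_arm", "payload": {"plan": [[[0.1,0.015,0],0,0.8],[[0.1,0.015,0],0,0.8],[[0.1,0.015,0],0,0.8],[[0,0,0],0,0.8],[[0,0,0],0,0.8]]}}

```text
time_s: 13.95
ee_pos: [512.1, 48.4, 22.7]
ee_rot: [180.0, 0.1, -171.6]
force: [-0.5, -0.7, 0.1]
gripper_width: 39.7
gripper_force: 30.0
```

{"api": "move_arm", "payload": {"plan": [[[0.1,0.015,0],0,0.8],[[0,0,0],0,0.8],[[0.05,0.01,0],0,0.8],[[0,0,0],0,0.8],[[0,0,0],0,0.8]]}}

```text
time_s: 14.45
ee_pos: [512.9, 48.5, 22.7]
ee_rot: [180.0, -0.0, -171.6]
force: [-2.0, -0.5, 2.8]
gripper_width: 39.9
gripper_force: 30.0
```

{"api": "move_arm", "payload": {"plan": [[[0.05,0.01,0],0,0.8],[[0,0,0],0,0.8],[[0.05,0.005,0],0,0.8],[[0,0,0],0,0.8],[[0,0,0],0,0.8]]}}

```text
time_s: 14.95
ee_pos: [512.9, 48.5, 22.6]
ee_rot: [180.0, -0.1, -171.6]
force: [-5.6, -1.2, 5.6]
gripper_width: 39.8
gripper_force: 30.0
```

{"api": "move_arm", "payload": {"plan": [[[0.05,0.01,0],0,0.8],[[0.05,0.005,0],0,0.8],[[0.05,0.01,0],0,0.8],[[0,0,0],0,0.8],[[0,0,0],0,0.8]]}}

```text
time_s: 15.45
ee_pos: [512.9, 48.5, 22.5]
ee_rot: [180.0, -0.3, -171.6]
force: [-7.8, -1.6, 9.0]
gripper_width: 39.5
gripper_force: 30.0
```

{"api": "move_arm", "payload": {"plan": [[[0.05,0.005,0.02],0,0.8],[[0.05,0.01,0.02],0,0.8],[[0.05,0.005,0.02],0,0.8],[[0,0,0],0,0.8],[[0,0,0],0,0.8]]}}

```text
time_s: 15.95
ee_pos: [512.9, 48.6, 22.6]
ee_rot: [180.0, -0.5, -171.7]
force: [-10.5, -2.9, 6.8]
gripper_width: 39.9
gripper_force: 30.0
```

{"api": "move_arm", "payload": {"plan": [[[0.03,0.005,0.02],0,0.8],[[0.03,0.005,0.02],0,0.8],[[0.02,0,0.02],0,0.8],[[0,0,0],0,0.8],[[0,0,0],0,0.8]]}}

```text
time_s: 16.45
ee_pos: [513.0, 48.7, 22.8]
ee_rot: [180.0, -0.6, -171.7]
force: [-11.3, -2.1, 5.1]
gripper_width: 39.8
gripper_force: 30.0
```

{"api": "move_arm", "payload": {"plan": [[[0.05,0.005,0.01],0,0.8],[[0,0,0.01],0,0.8],[[0,0,0],0,0.8],[[0,0,0],0,0.8],[[0,0,0],0,0.8]]}}

```text
time_s: 16.95
ee_pos: [513.0, 48.7, 22.9]
ee_rot: [180.0, -0.7, -171.7]
force: [-12.8, -2.9, 4.3]
gripper_width: 40.0
gripper_force: 30.0
```

{"api": "move_arm", "payload": {"plan": [[[0,0,0],0,0.6],[[0,0,0],0,0.4],[[0,0,0],0,0.3],[[0,0,0],0,0.3],[[0,0,0],0,0.3]]}}

```text
time_s: 17.45
ee_pos: [519.4, 49.4, 24.3]
ee_rot: [180.0, 0.1, -171.6]
force: [-0.0, 0.3, 0.1]
gripper_width: 63.7
gripper_force: 0.0
```

{"api": "move_arm", "payload": {"plan": [[[-0.5,-0.07,1],0,0.3],[[-0.5,-0.07,4],0,0.3],[[0,0,5],0,0.3],[[0,0,5],0,0.3],[[0,0,4],0,0.3]]}}

```text
time_s: 17.95
ee_pos: [508.6, 47.9, 218.0]
ee_rot: [-180.0, 0.2, -171.6]
force: [0.9, -0.2, -0.2]
gripper_width: 63.7
gripper_force: 0.0
```

{"api": "move_arm", "payload": {"plan": [[[-4,0,2],0,0.3],[[-4,0,2],0,0.3],[[-4,0,0],0,0.3],[[0,0,0],0,0.3],[[0,0,0],0,0.3]]}}

```text
time_s: 18.45
ee_pos: [388.0, 47.9, 255.0]
ee_rot: [-180.0, 0.2, -171.6]
force: [0.8, 0.8, -0.9]
gripper_width: 64.0
gripper_force: 0.0
```

```bash
python3 -W ignore - <<'E'
from h import *
s=env.state(); print(s["time_s"],s["ee_pos"],s["force"])
t=env.grab_frame("top")
w=env.grab_frame("wrist")
for p in (w,t):
    P=cloud(p)
    b=rect(P,400,546,-20,90,44,57); print("block",b,g(b[0]))
    b=rect(P,590,650,10,120,29,42); print("stop",b,g(b[0]))
    b=rect(P,380,560,270,360,38,50);print("L",b)
    # front part: between bar and stop
    G=P[...,:2]-[559.8,54.6]; th=np.radians(8.3); gx=G[...,0]*np.cos(th)+G[...,1]*np.sin(th); gy=-G[...,0]*np.sin(th)+G[...,1]*np.cos(th)
    for a,bb in((-157,-90),(-90,-72),(-66,-14),(14,46),(46,52),(53,66)):
        m=(gx>a)&(gx<bb)&(abs(gy)<15); print(a,bb,m.sum(),np.nanmedian(P[m][:,2]) if m.any() else 0)
    m=(abs(gy)<15)&(gx<-14)&(P[...,2]>40); print("rear end",np.nanpercentile(gx[m],1) if m.any() else 0)
tt=cv2.resize(t["frame"][120:290,110:450,::-1],None,fx=2.3,fy=2.3,interpolation=cv2.INTER_CUBIC);cv2.imwrite("pics/t4.png",tt)
E
```

```text
18.45 [388.0233404   47.90092261 255.03827167] [ 0.7774212   0.7541291  -0.90327749]
block (array([515.3,  48.7]), array([47.7, 39.3]), 8.45, 999, np.float64(50.16), np.float64(1.1)) [-44.9   0.6]
stop (array([618.4,  63. ]), array([16. , 59.3]), 7.88, 154, np.float64(34.11), np.float64(1.57)) [59.2 -0.1]
L (array([439.6, 321.6]), array([42.5, 67.4]), 76.79, 1457, np.float64(43.18), np.float64(1.2))
-157 -90 1141 12.272154828786313
-90 -72 258 12.221442650208473
-66 -14 692 50.234090128389454
14 46 279 50.352199876342524
46 52 71 50.11690402180682
53 66 19 34.22805717419317
rear end -204.43533499739047
block (array([532.9,  47.8]), array([76.7, 34.9]), 48.24, 64, np.float64(50.18), np.float64(1.99)) [-27.6  -2.8]
stop (array([617.3,  59.2]), array([56.8, 34.4]), 71.41, 100, np.float64(33.77), np.float64(2.67)) [57.6 -3.7]
L (array([464.9, 313.3]), array([ 42. , 119.9]), 76.99, 783, np.float64(42.16), np.float64(2.11))
-157 -90 323 619.6733338060369
-90 -72 0 0
-66 -14 43 49.427650769288675
14 46 153 49.06146739150927
46 52 24 49.15143948674029
53 66 43 33.56175097184632
rear end -381.02651773940937
```

View pics/t4.png

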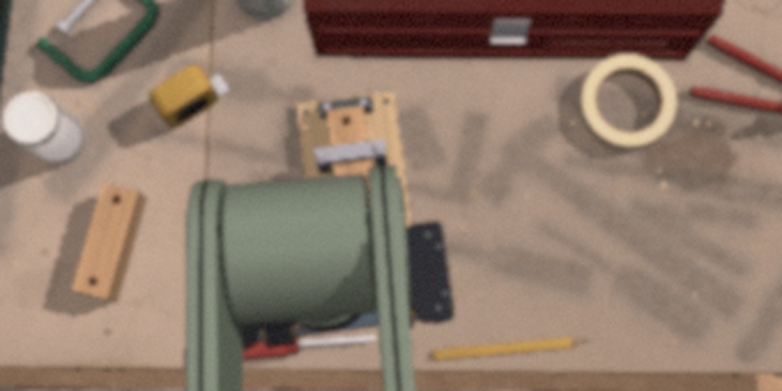

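The top crop shows the block (347,140) under the bar (350,152), with its front at the stop (347,105). The tall block and the other items are where they were.

```bash
python3 -c "
from h import *
print(env.job_done())"
```

```text
the job is handed in; nothing more can be done
None
```

The right-hand block (38 mm) clears: it was set on the bed, slid under the bar, pressed against the end stop with about 11–13 N at the wrist and left lying there; the 43 mm block was never touched, and the job is handed in.

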